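# Third hand for a coat peg

### The arm

A 6-joint arm with a two-finger parallel gripper is mounted at the origin on the work surface. World frame = base frame: x ahead of the robot, y to its left, z up, the work surface at z = 0. Lengths are in mm, angles in rad, forces in N, time in s.
With the tool pointing down it reaches from about 425 to 1125 mm from the base axis. Payload 14.9 kg.
Tool frame: the origin (TCP) lies on the front face of the gripper's body, between the roots of the fingers; the fingertips stand ahead of it and the grasp point (between the pads) lies 60 mm ahead of it (bot.tip_reach is the y of the fingertips in the tool frame, in mm); y points along the fingers, z is the direction in which the jaws open and shut, and the axes are right-handed (so a half turn about y gives the same grasp; the last joint's range is limited). The gripper opens to 91 mm and grips with 3 to 60 N. Pads are 32 mm wide; open, the fingers measure 118 mm over their backs; the gripper's body (76 mm by 178 mm) begins 60 mm behind the grasp point.
Start: joints at [-0.033, 0.379, 1.734, -0, 1.028, -0.033], TCP at [700.013, -0.006, 292.232] pointing down, gripper open.
Joint ranges: [-2.77, 2.77], [-0.74, 2.19], [0, 2.66], [-1.06, 4.2], [0.31, 2.87], [-3.08, 3.08]. Speed limits (rad/s): [1.89, 1.89, 2.39, 3.14, 3.14, 3.14].

### API

Orientations are given as a unit quaternion [w, x, y, z].
In Python, from bench import monitor, cams, bot gives the robot as it stands.
- The arm moves only by the tool carry_out, never from a script. Its argument "steps" is a list that holds one entry, the list of rows, each a list of 7 numbers: the turn, a rotation vector about the tool's x, y, z in degrees, then the shift along the tool's x, y, z in m, then the opening, from 0 (shut) to 1 (fully open). A call has 1 to 5 rows; each row is the pose to reach, as a shift and turn from the pose commanded when the call began, along the tool's axes at that moment; what a row does not reach only later rows make up. A row lasts 1/8 s, in which the tool goes at most 62.5 mm and 10.7 degrees, less where a joint would pass 70% of its speed; a pose out of reach is approached as far as the arm can. A call with a gripper value outside its range is refused whole. The fingers move at their own pace and stop on an object; "newtons" is the grip in N (left out, the last holds). Time passes only in rows, so rows that repeat a pose let the fingers close. It gives the time, the measured TCP pose, the force and the opening at its end, in the units of the state.
- monitor.observe(): the state, without advancing time (a new reading comes with each control period).
- cams.snapshot(name): name is "scene" or "side" or "wrist"; returns a dict with "image" (480x640x3 uint8, red, green, blue), "z_map" (480x640 float32, mm along the optical axis (not along the pixel's ray), 0 where there is no reading), "intrinsics" (3x3 intrinsics, pixels), "distortion" ([k1, k2, p1, p2, k3] as OpenCV has them; the pictures are not rectified), "view" (4x4, takes a point from world to camera coordinates). Camera axes: x right, y down, z forward; pixel columns grow to the right and rows downward; lengths in mm; the calibration is good to about 2 mm. A picture is of the moment at which its call begins.
- bot.close_job(): hands the job in, once; it reports no verdict.
The state is a dict: "t": time; "q": joint angles; "joint_vel": joint speeds; "joint_torque": joint torques, N m; "ee_pos": TCP position; "tcp_rot": TCP orientation; "force": force on the tool from outside, world axes, zero at the start; "torque": the same for the moment, N m; "gripper_width": opening from 0.0 (shut) to 1.0 (fully open).
Only numpy, scipy, OpenCV 4.12 (cv2) and the standard library are available. Lean on these libraries where they do the work, as an engineer would, in place of code of your own. Each camera call takes 0.05 s, during which the arm holds its last target. There are 200 camera calls.

### The job

Pick the loose coat peg out of the pocket tray and press its square foot flat against the front of the coat rail, level and square to it, centred over the empty screw hole midway between the two fitted pegs, so that I can drive the screw from behind. Push the sprung rail straight back about half its travel (a steady push of about 10 newtons), never all the way to its stop, touch the rail with nothing but the peg, and finish while still gripping and pressing it there: do not let go. Leave the other tray parts, the screwdriver and the jar where they are.

Things in the scene. Friction and masses are not known exactly. Their poses are not given: they have to be found in the camera images.
- peg: loose wooden coat peg in one of the three tray pockets, 62 mm long (x), 35-70 g. Square foot 32x32x10 mm at +x; square waist 20x20 mm from x = -13 to +21 mm, where to grip it (across y); round head 32 mm wide, 18 mm long at -x. Origin under mid-length on its underside, z up: its axis runs 16 mm above. In the tray the foot points away from the robot, within 25 degrees of world +x
- peg_foot (a point): centre of the flat outer face of the peg's foot, on the peg's axis, 31 mm ahead (+x) of the origin and 16 mm above it; axes as the peg's
- hole (a point): coat rail: pale board 260 mm long (y), 58 mm high, 18 mm thick (x), on edge, top 71 mm above the table. This point: the empty screw hole (8 mm dark spot) on the front face, towards the robot, mid-length, 42 mm above the table. x points level through the board away from the robot (push that way), z up. Two like pegs are fitted 100 mm to either side of the hole, sticking out 62 mm to the front
- rail (a joint): how far the rail has been pushed back along its x, in m: 0 at rest, 0.024 at the hard stop. Springs resist with 0.8 N per mm from rest (no preload; about 0.2 N friction): 10 N is 12.5 mm, the stop is met at about 19 N
- jig: jig fixed to the table, carrying the sprung rail: plywood base 12 mm thick, 200 mm wide (y), from 24 mm in front of the resting rail's face to 91 mm behind it; two steel spring housings 62 mm high stand behind the rail. Origin on the table, 6 mm behind the resting face, below the hole; x as the rail's
- tray: grey open tray fixed to the table, 110 mm (x) by 275 mm (y), 18 mm high, walls and floor 5 mm thick, with three equal pockets side by side along y, centres at y = -90, 0 and +90 mm, each about 100 x 85 mm inside. Origin under its centre
- knob: bystander: turned wooden knob, 38 mm across, 32 mm high, standing in a tray pocket; origin at its underside. Leave alone
- bracket: bystander: steel angle bracket, foot 45 x 30 x 4 mm with a 34 mm high upright, in a tray pocket; origin under its centre. Leave alone
- screwdriver: bystander: screwdriver lying beyond the jig, about 200 mm long; leave alone
- jar: bystander: lidded jar 60 mm across, 80 mm high, on the table beyond the tray; origin at its underside. Leave alone
There are look-alikes about, which are no part of the job. Leave any blue or yellow look-alike of the peg alone.

How it is judged (in metres and radians):
On the way:
1. the peg is lifted clear of the tray in the fingers (height (world z) of peg above 0.022 m and contact force between the fingers and peg above 3 N and contact force between peg and tray below 0.05 N and contact force between peg and rail below 0.05 N), for 0.2 s.
At the end, for the whole second after the job is handed in: the fingers grip the peg (over 3 N) and its foot presses the rail with 6 to 14 N throughout the last second, the rail pushed back 6 to 19 mm; the foot's centre is within 6 mm of the screw hole sideways and in height, the peg within 0.1 rad of square to the rail; fingers and arm do not touch the rail (contact force between peg and rail between 6 and 14 N and y of peg_foot in the frame of hole between -0.006 and 0.006 m and z of peg_foot in the frame of hole between -0.006 and 0.006 m and x of peg_foot in the frame of hole above -0.004 m and angle between the x axis of peg and the x axis of hole, either way round below 0.1 rad and value of joint rail between 0.006 and 0.019 m and contact force between the fingers and peg above 3 N and contact force between each of the arm, the fingers and rail below 0.5 N); the arm keeps its last pose, push and grip.
It fails at once if the rail is driven back to its stop (over 22.5 mm) (value of joint rail above 0.0225 m).
It fails at once if a bystander (knob, bracket, screwdriver, jar) is moved by more than 20 mm (distance of any of knob, bracket, screwdriver, jar from where it was at the start of the episode above 0.02 m).
It also fails if it takes over 42 s, if anything falls off the work surface, if the arm or the gripper's body presses on something with over 40 N, if the wrist force passes 120 N, or if a joint passes its speed limit or range.

## Working session

There is one attempt and no reset: what is moved stays moved. The work goes in short steps, Python scripts to look and compute and a tool call to move; the robot and the scene stay as the last step left them, time stands still between calls to the robot, and variables do not carry over. Pictures are saved under pics/ and viewed, about 8 in all and at most 12, crops included, and the job is handed in when it is done.

Besides the shell and the picture viewer there is one more tool, called after "Emit:" by a JSON object that holds its "op" and its "data". carry_out: Moves the arm, as the interface text tells. Its arguments: {"type":"object","properties":{"steps":{"type":"array"},"newtons":{"type":"number"}},"required":["steps"]}

```bash
mkdir -p pics; cat > h.py <<'E'
import numpy as np, cv2
from bench import monitor, cams, bot
def snap(n,f=None):
    s=cams.snapshot(n)
    np.savez('last_'+n+'.npz',**s)
    if f: cv2.imwrite('pics/'+f,s['image'][:,:,::-1])
    return s
def load(n): return dict(np.load('last_'+n+'.npz'))
def px(s,u,v,z=None):
    """pixel -> world; by depth map or, if z given, on plane world z"""
    V=s['view'];R=V[:3,:3];t=V[:3,3]
    d=cv2.undistortPoints(np.array([[[u,v]]],float),s['intrinsics'],s['distortion'])[0,0]
    r=np.array([d[0],d[1],1.]);c=-R.T@t;w=R.T@r
    if z is None:
        w0=s['z_map'][int(v)-1:int(v)+2,int(u)-1:int(u)+2]; k=np.median(w0[w0>0])
    else: k=(z-c[2])/w[2]
    return c+k*w
E
python3 - <<'E'
from h import *
o=monitor.observe();print(o, bot.tip_reach)
a=snap('scene');b=snap('side')
cv2.imwrite('pics/a.png',a['image'][:,:,::-1]);cv2.imwrite('pics/b.png',b['image'][:,:,::-1])
E
```

```text
{'t': 0.0, 'q': array([-3.33414249e-02,  3.79428249e-01,  1.73480093e+00,  8.11375726e-06,
        1.02850004e+00, -3.32901915e-02]), 'joint_vel': array([-1.36017059e-03,  2.13787045e-03, -4.16644603e-04, -8.50576904e-05,
        1.41440202e-03, -4.98544984e-04]), 'joint_torque': array([ 6.45993277e-04, -7.63727903e+01, -4.34372771e+01,  6.49972307e-02,
        4.23743343e-02, -1.55693674e-04]), 'ee_pos': array([ 6.99676511e+02, -2.25788564e-02,  2.91564464e+02]), 'tcp_rot': array([ 0.49971334, -0.50025879,  0.5003089 , -0.49971865]), 'force': array([ 0.67482569, -0.51619604, -0.51773529]), 'torque': array([-0.06396075, -0.02435982, -0.02648155]), 'gripper_width': 1.0000171126792345} 78.3
```

View pics/a.png

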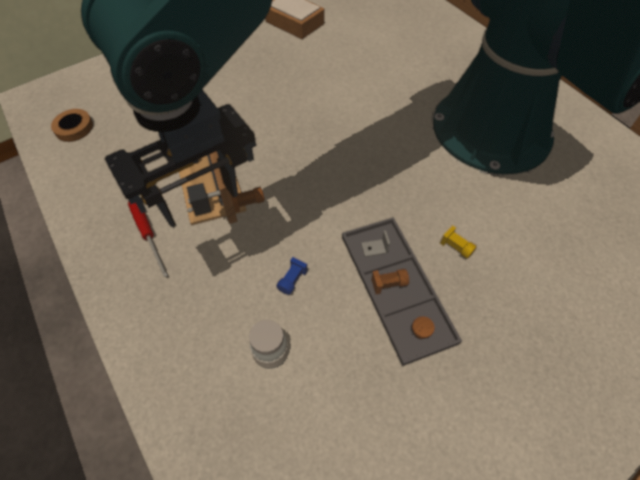

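View pics/b.png

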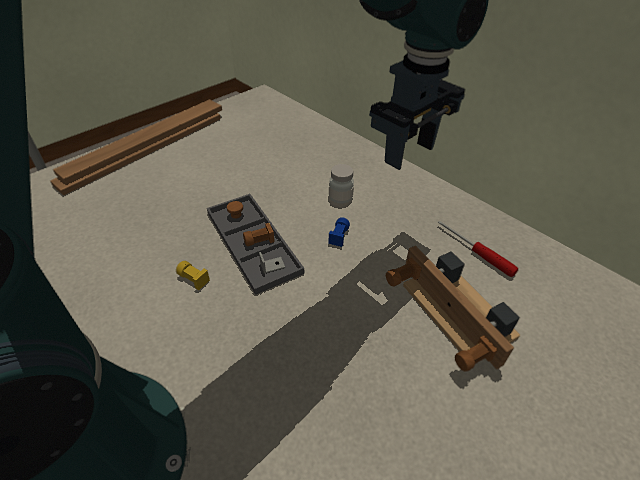

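Scene view: the candidates are the wooden peg in the middle pocket (390,280), the blue look-alike (293,275), the yellow look-alike (458,241), the knob (423,327) and the fitted peg (240,203). In the side view the wooden peg is at (258,236) and the rail hole near (449,304). I choose the wooden peg in the middle pocket and check it in a crop.

```bash
python3 - <<'E'
from h import *
a=load('scene');b=load('side')
def crop(s,x,y,w,h,k): return cv2.resize(s['image'][y:y+h,x:x+w,::-1],None,fx=k,fy=k,interpolation=cv2.INTER_CUBIC)
A=crop(a,360,255,66,50,6); B=crop(b,225,210,66,50,6)
C=crop(b,370,235,160,140,5)
C=cv2.resize(C,(792//2*1,int(792/2*140/160)))
cv2.imwrite('pics/c.png',np.vstack([np.hstack([A,B])]))
cv2.imwrite('pics/d.png',crop(b,370,235,160,140,4))
for n,s,u,v in [('peg',b,258,236),('hole',b,449,304),('pegscene',a,390,280),('foot blue',a,293,275)]: print(n,px(s,u,v).round(1))
# rail: front-face/top points from depth
E
```

```text
peg [453.3 180.2  29.3]
hole [ 591.9 -208.7   42.8]
pegscene [464.9 192.9  30.8]
foot blue [601.7  86.2  25.3]
```

View pics/c.png

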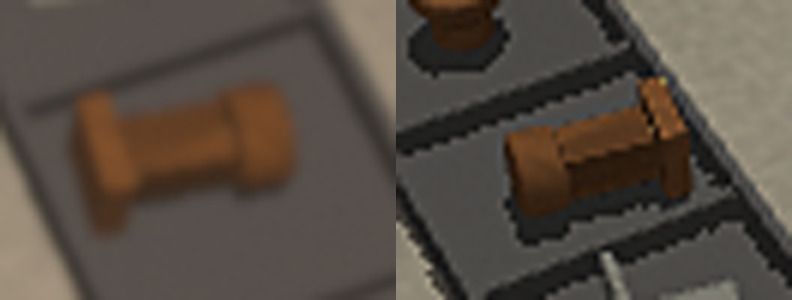

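View pics/d.png

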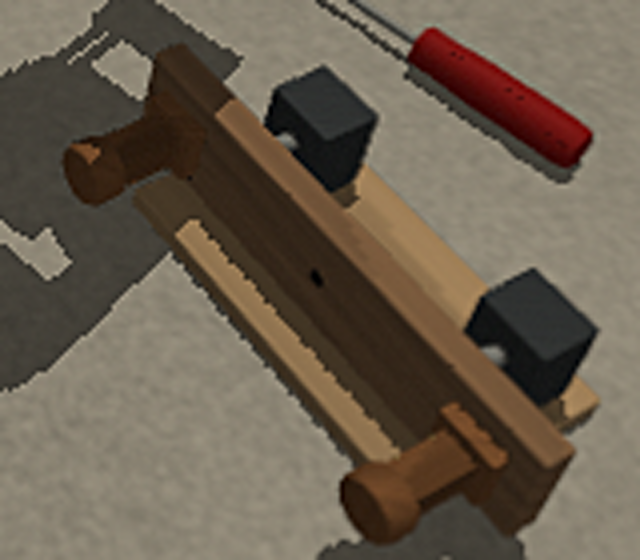

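The crop confirms it: square foot pointing away from the robot, round head towards it. The hole is at side pixel (449.2,304.5). Next I get the poses from depth.

```bash
cat >> h.py <<'E'
def cloud(s):
    z=s['z_map'];v,u=np.nonzero(z>0)
    d=cv2.undistortPoints(np.stack([u,v],1).astype(float)[:,None],s['intrinsics'],s['distortion'])[:,0]
    k=z[v,u][:,None];p=np.hstack([d*k,k]);V=s['view']
    return (p-V[:3,3])@V[:3,:3],u,v
E
python3 - <<'E'
from h import *
for n in ('scene','side'):
    s=load(n);P,u,v=cloud(s)
    m=(np.hypot(P[:,0]-460,P[:,1]-188)<48)&(P[:,2]>23)&(P[:,2]<45)
    Q=P[m];(c,sz,a)=cv2.minAreaRect(Q[:,:2].astype(np.float32));print(n,m.sum(),c,sz,a,'top',np.percentile(Q[:,2],[50,95]))
    m=(np.hypot(P[:,0]-460,P[:,1]-188)<48)&(P[:,2]<14);print('floor',np.median(P[m,2]) if m.any() else None)
    e=np.linalg.svd(Q[:,:2]-Q[:,:2].mean(0))[2][0];print('pca yaw',np.degrees(np.arctan2(e[1],e[0])))
s=load('side');P,u,v=cloud(s)
h=px(s,449.2,304.5)
m=(np.linalg.norm(P[:,:2]-h[:2],axis=1)<80)&(P[:,2]>20)&(P[:,2]<64)&(np.abs(v-304)<60)
Q=P[m]
# robust plane fit
for _ in range(8):
    c=Q.mean(0);n_=np.linalg.svd(Q-c)[2][2];r=(P[m]-c)@n_;Q=P[m][abs(r)<max(2.,np.median(abs(r)))]
n_*=np.sign(n_[0]);print('hole',h,'plane n',n_,'yaw',np.degrees(np.arctan2(n_[1],n_[0])),len(Q),m.sum(),'hole d',(h-c)@n_)
print('hole on z=42',px(s,449.2,304.5,42))
m=(np.linalg.norm(P[:,:2]-h[:2],axis=1)<150)&(abs(P[:,2]-71)<3)
print('top',cv2.minAreaRect(P[m][:,:2].astype(np.float32)),m.sum(),np.median(P[m,2]))
E
```

```text
scene 485 (460.151123046875, 188.86566162109375) (32.73173522949219, 61.68276596069336) 69.84548950195312 top [30.89386991 36.73498096]
floor 4.822670815025679
pca yaw -23.32147598665941
side 324 (457.879638671875, 186.88790893554688) (34.108062744140625, 62.112911224365234) 69.4168701171875 top [31.79820832 37.59838326]
floor 5.669237134881609
pca yaw 160.92182777115752
hole [ 591.766032   -209.39861931   42.18052167] plane n [ 0.33514162 -0.11317707 -0.93534541] yaw -18.659786078962036 742 1484 hole d -2.5398669787435133
hole on z=42 [ 591.90749195 -209.34892257   42.        ]
top ((600.37646484375, -211.22463989257812), (259.47283935546875, 21.178495407104492), 74.77574920654297) 1233 70.84757744136003
```

```bash
cat >> h.py <<'E'
from scipy.spatial.transform import Rotation as Ro
def goal(x,y,z,yaw):
    """tool down, jaws across peg with axis at yaw(deg)"""
    o=monitor.observe();q=o['tcp_rot'];R=Ro.from_quat([q[1],q[2],q[3],q[0]])
    ty=np.array([0,0,-1.]);best=None
    for sg in (1,-1):
        a=np.radians(yaw);tz=sg*np.array([-np.sin(a),np.cos(a),0]);tx=np.cross(ty,tz)
        T=Ro.from_matrix(np.c_[tx,ty,tz]);d=(R.inv()*T)
        if best is None or d.magnitude()<best.magnitude(): best=d
    sh=R.inv().apply(np.array([x,y,z])-o['ee_pos'])/1000
    print('t',round(o['t'],2),'turn',np.degrees(best.as_rotvec()).round(2),'shift',sh.round(4),'pos',o['ee_pos'].round(1),'F',o['force'].round(2),'w',round(o['gripper_width'],3),'q6',o['q'][5].round(2))
E
python3 -c "
from h import *
q=monitor.observe()['tcp_rot'];print(Ro.from_quat([q[1],q[2],q[3],q[0]]).as_matrix().round(2))
goal(463,187,230,-20.4)"
```

```text
[[-0. -0.  1.]
 [-1.  0. -0.]
 [-0. -1. -0.]]
t 0.1 turn [ 5.00e-02 -6.96e+01 -4.00e-02] shift [-0.187   0.0619 -0.2367] pos [699.7  -0.  291.7] F [ 0.23 -0.38 -0.63] w 0.998 q6 -0.03
```

Emit:
{"op": "carry_out", "data": {"steps": [[[0, -10, 0, -0.037, 0.012, -0.047, 0.8], [0, -20, 0, -0.075, 0.024, -0.094, 0.6], [0, -30, 0, -0.112, 0.036, -0.142, 0.5], [0, -40, 0, -0.15, 0.05, -0.19, 0.45], [0, -50, 0, -0.187, 0.062, -0.237, 0.45]]], "newtons": 30}}

```text
t: 0.72
ee_pos: [461.2, 187.8, 229.7]
tcp_rot: [-0.665, 0.665, -0.24, 0.24]
force: [0.3, 1.0, -0.3]
gripper_width: 0.481
```

```bash
python3 -c "
from h import *
goal(463,187,200,-20.4)"
```

```text
t 0.72 turn [ 1.000e-02 -1.929e+01 -1.000e-02] shift [0.0019 0.0297 0.0006] pos [461.2 187.8 229.7] F [ 0.28  0.99 -0.26] w 0.481 q6 -0.54
```

Emit:
{"op": "carry_out", "data": {"steps": [[[0, -10, 0, 0.001, 0, 0, 0.45], [0, -19.3, 0, 0.002, 0.01, 0.0, 0.45], [0, -19.3, 0, 0.002, 0.01, 0.0, 0.45]]]}}

```text
t: 1.1
ee_pos: [464.1, 185.6, 219.7]
tcp_rot: [-0.695, 0.696, -0.128, 0.127]
force: [-0.5, 0.8, 0.4]
gripper_width: 0.447
```

```bash
python3 - <<'E'
from h import *
goal(463,187,85.5,-20.4)
s=snap('wrist','w1.png')
P,u,v=cloud(s)
m=(np.hypot(P[:,0]-459,P[:,1]-188)<42)&(P[:,2]>23)&(P[:,2]<45)
if m.any():
    print(m.sum(),cv2.minAreaRect(P[m][:,:2].astype(np.float32)),np.percentile(P[m,2],95))
V=s['view'];print(-V[:3,:3].T@V[:3,3])
E
```

```text
t 1.1 turn [ 0.05 -0.35 -0.06] shift [-0.0014  0.1342  0.001 ] pos [464.1 185.6 219.7] F [-0.54  0.83  0.41] w 0.447 q6 -0.87
3540 ((459.01611328125, 188.21568298339844), (31.839900970458984, 62.459503173828125), 68.84129333496094) 38.215398426372424
[396.67828032 211.69165444 313.03405594]
```

View pics/w1.png

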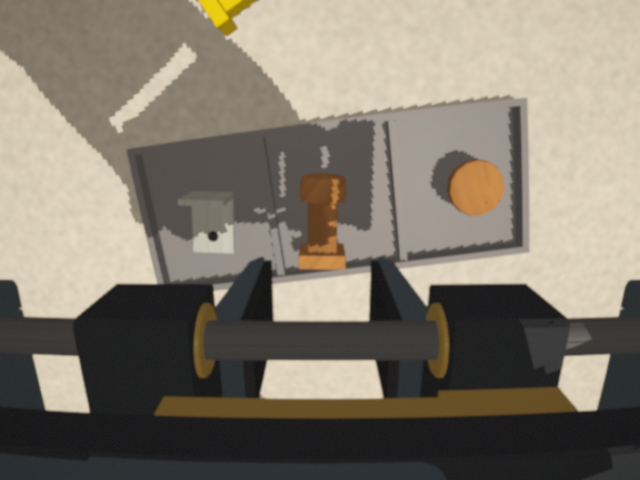

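The wrist view shows the peg at (322,220), its foot towards the bottom of the image. It sits nearer the left pocket wall (275) than the right (390), so I check the finger clearance.

```bash
python3 - <<'E'
from h import *
s=load('wrist');P,u,v=cloud(s)
a=np.radians(-20.7);ex=np.array([np.cos(a),np.sin(a)]);ey=np.array([-np.sin(a),np.cos(a)])
d=P[:,:2]-[462.7,186.8];X=d@ex;Y=d@ey
for x0 in (-16,0,16):
    m=abs(X-x0)<3
    for lo,hi in ((-60,-22),(22,60)):
        k=m&(Y>lo)&(Y<hi)&(P[:,2]>13)&(P[:,2]<24);print(x0,lo,np.percentile(Y[k],[2,98]).round(1) if k.any() else None)
m=(abs(X)<50)&(abs(Y)<25)&(abs(P[:,2]-34)<6)
for x0 in range(-40,36,4):
    k=m&(abs(X-x0)<2);print(x0,P[k,2].max().round(1) if k.any() else None,np.percentile(Y[k],[1,99]).round(1) if k.any() else None)
goal(462.7,186.8,87,-20.7)
E
```

```text
-16 -60 [-39.5 -34.4]
-16 22 [51.1 56.4]
0 -60 [-37.4 -32.4]
0 22 [53.2 58.6]
16 -60 [-35.5 -30.2]
16 22 [55.2 59.9]
-40 None None
-36 37.0 [-11.   12.2]
-32 38.3 [-13.   14.2]
-28 39.1 [-13.3  14.2]
-24 38.7 [-13.7  14.3]
-20 38.7 [-13.   14.3]
-16 36.3 [-9.1 10.3]
-12 33.6 [-9.8  9.6]
-8 33.6 [-9.8  9.6]
-4 33.6 [-9.8  9.7]
0 33.2 [-9.9  9.7]
4 33.4 [-9.9  9.7]
8 33.4 [-10.    9.8]
12 33.6 [-10.    9.8]
16 39.0 [-15.6  15. ]
20 39.9 [-15.9  15.1]
24 39.5 [-16.   15.1]
28 39.2 [-15.7  15.1]
32 None None
t 1.15 turn [ 0.03 -0.21 -0.04] shift [-0.0018  0.133   0.0006] pos [464.3 185.6 220. ] F [-0.69 -0.06  0.99] w 0.452 q6 -0.87
```

Emit:
{"op": "carry_out", "data": {"steps": [[[0, 0, 0, -0.002, 0.05, 0.0005, 0.45], [0, 0, 0, -0.002, 0.09, 0.0005, 0.45], [0, 0, 0, -0.002, 0.112, 0.0005, 0.45], [0, 0, 0, -0.002, 0.121, 0.0005, 0.45], [0, 0, 0, -0.002, 0.121, 0.0005, 0.45]]], "newtons": 40}}

```text
t: 1.78
ee_pos: [463.0, 186.8, 99.4]
tcp_rot: [-0.695, 0.696, -0.128, 0.128]
force: [-0.8, -0.5, 0.2]
gripper_width: 0.451
```

```bash
python3 - <<'E'
from h import *
goal(462.5,187,98.5,-20.7)
E
```

```text
t 1.77 turn [ 0.01 -0.1  -0.01] shift [-0.0005  0.0009 -0.    ] pos [463.  186.8  99.4] F [-0.79 -0.48  0.21] w 0.451 q6 -0.87
```

Emit:
{"op": "carry_out", "data": {"steps": [[[0, 0, 0, 0, 0.001, 0, 0.2], [0, 0, 0, 0, 0.001, 0, 0.15], [0, 0, 0, 0, 0.001, 0, 0.1], [0, 0, 0, 0, 0.001, 0, 0.1], [0, 0, 0, 0, 0.001, 0, 0.1]]], "newtons": 40}}

```text
t: 2.4
ee_pos: [463.2, 187.0, 98.8]
tcp_rot: [0.696, -0.695, 0.127, -0.127]
force: [-1.2, 0.2, 8.7]
gripper_width: 0.213
```

Emit:
{"op": "carry_out", "data": {"steps": [[[0, 0, 0, 0, -0.005, 0, 0.1], [0, 0, 0, 0, -0.02, 0, 0.1], [0, 0, 0, 0, -0.05, 0, 0.1], [0, 0, 0, 0, -0.08, 0, 0.1], [0, 0, 0, 0, -0.08, 0, 0.1]]]}}

```text
t: 3.02
ee_pos: [463.9, 187.3, 180.9]
tcp_rot: [0.696, -0.695, 0.126, -0.128]
force: [-0.3, 0.2, 0.3]
gripper_width: 0.214
```

```bash
python3 - <<'E'
from h import *
snap('wrist','w2.png'); s=snap('side')
P,u,v=cloud(s)
c=monitor.observe()['ee_pos'];print(c)
x,y,z=c;q=px
# project grasp point to side image
p=s['view']@np.array([x,y,z-65,1]);w=cv2.projectPoints(p[None,:3],np.zeros(3),np.zeros(3),s['intrinsics'],s['distortion'])[0].ravel().astype(int);print(w)
A=cv2.resize(s['image'][w[1]-45:w[1]+45,w[0]-60:w[0]+60,::-1],None,fx=5,fy=5,interpolation=cv2.INTER_CUBIC)
cv2.imwrite('pics/s2.png',A)
# waypoint above in front of the rail: hole (591.7,-209), yaw -15.2
a=np.radians(-15.2);print((np.array([591.7,-209])-100*np.array([np.cos(a),np.sin(a)])).round(1))
E
```

```text
[462.77492629 186.84322462 178.58826144]
[256 202]
[ 495.2 -182.8]
```

View pics/s2.png

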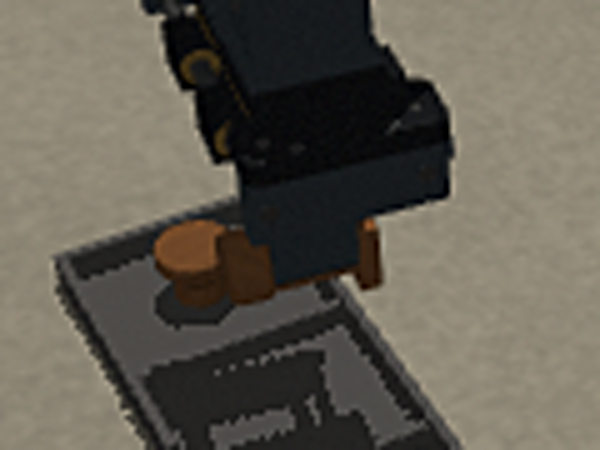

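The peg is held level, head at (250,265) and foot at (370,255) in the crop, and the opening of 0.214 (19.5 mm) matches the waist. Next I go to a standoff in front of the rail.

```bash
python3 - <<'E'
from h import *
goal(527.2,-191.5,180,-15.2)
E
```

```text
t 3.12 turn [-0.03 -5.5   0.03] shift [ 0.194  -0.0015 -0.3311] pos [462.8 186.8 178.6] F [ 0.35 -1.05 -0.63] w 0.214 q6 -0.87
```

Emit:
{"op": "carry_out", "data": {"steps": [[[0, -1, 0, 0.03, 0, -0.05, 0.1], [0, -2, 0, 0.06, 0, -0.1, 0.1], [0, -3, 0, 0.09, 0, -0.15, 0.1], [0, -4, 0, 0.12, 0, -0.2, 0.1], [0, -5.5, 0, 0.15, 0, -0.25, 0.1]]]}}

```text
t: 3.75
ee_pos: [514.3, -101.9, 177.3]
tcp_rot: [0.701, -0.701, 0.094, -0.093]
force: [0.7, 0.7, -0.9]
gripper_width: 0.215
```

```bash
python3 - <<'E'
from h import *
goal(527.2,-191.5,160,-15.2)
E
```

```text
t 3.75 turn [ 0.    0.04 -0.09] shift [ 0.0359  0.0173 -0.0831] pos [ 514.3 -101.9  177.3] F [ 0.65  0.71 -0.86] w 0.215 q6 -1.55
```

Emit:
{"op": "carry_out", "data": {"steps": [[[0, 0, 0, 0.018, 0, -0.045, 0.1], [0, 0, 0, 0.036, 0, -0.083, 0.1], [0, 0, 0, 0.036, 0.03, -0.083, 0.1], [0, 0, 0, 0.036, 0.057, -0.083, 0.1], [0, 0, 0, 0.036, 0.057, -0.083, 0.1]]]}}

```text
t: 4.38
ee_pos: [526.1, -189.0, 118.8]
tcp_rot: [0.701, -0.7, 0.095, -0.092]
force: [-0.5, -0.4, -0.1]
gripper_width: 0.217
```

```bash
python3 - <<'E'
from h import *
goal(565.8,-202,119.7,-15.2)
w=snap('wrist'); s=snap('side')
cv2.imwrite('pics/e.png',np.hstack([cv2.resize(w['image'][:,:,::-1],(400,300)),cv2.resize(s['image'][230:350,370:530,::-1],(400,300),interpolation=cv2.INTER_CUBIC)]))
for n,s in(('w',w),('s',s)):
    P,u,v=cloud(s)
    m=(np.hypot(P[:,0]-600,P[:,1]+211)<140)&(abs(P[:,2]-71)<4)
    Q=P[m][:,:2]
    if m.sum()>50: print(n,'top',cv2.minAreaRect(Q.astype(np.float32)),m.sum(),np.median(P[m,2]))
E
```

```text
t 4.38 turn [-0.04 -0.01 -0.29] shift [ 0.0417 -0.0011 -0.0021] pos [ 526.1 -189.   118.8] F [-0.52 -0.35 -0.06] w 0.217 q6 -1.69
w top ((525.455078125, -188.53367614746094), (41.42189025878906, 34.588138580322266), 74.77361297607422) 656 71.11718018368462
s top ((553.4087524414062, -248.04241943359375), (56.8998908996582, 179.55868530273438), 22.553129196166992) 493 70.4285513771969
```

View pics/e.png

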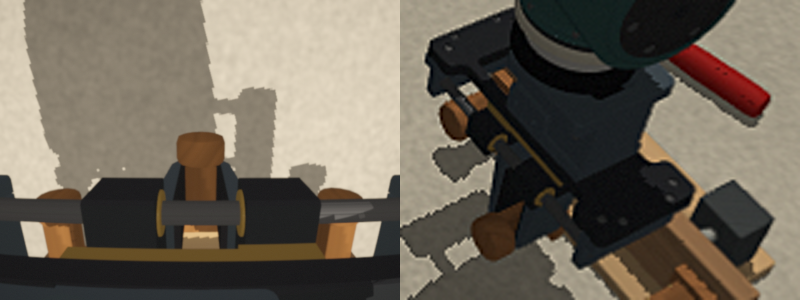

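Left, wrist view: the held peg's head (200,145) lies midway between the fitted pegs (60,195) and (340,195). Right, side view: the peg is in front of the rail. I measure it relative to the fitted pegs in the same cloud so that camera bias cancels.

```bash
python3 - <<'E'
from h import *
s=load('wrist');P,u,v=cloud(s)
a=np.radians(-15.2);ex=np.array([np.cos(a),np.sin(a)]);ey=np.array([-np.sin(a),np.cos(a)])
d=P[:,:2]-[591.7,-209.];X=d@ex;Y=d@ey;Z=P[:,2]
for n,y0 in(('L',100),('R',-100),('held',0)):
    m=(abs(Y-y0)<25)&(X<-20)&(X>-140)&(Z>30)&(Z<75)
    if m.sum()<20: print(n,m.sum());continue
    x0=np.percentile(X[m],2);k=m&(X<x0+16)
    print(n,k.sum(),'front x',x0.round(1),'y range',np.percentile(Y[k],[1,99]).round(1),'top z',np.percentile(Z[k],[50,98]).round(1))
    for xx in range(int(x0),int(x0)+66,6):
        k=m&(abs(X-xx)<3)
        if k.sum()>10: print('   ',xx,np.percentile(Y[k],[1,50,99]).round(1),np.percentile(Z[k],[50,97]).round(1))
E
```

```text
L 1115 front x -61.8 y range [ 86.1 115. ] top z [42.6 58. ]
    -61 [ 86.1  99.2 115. ] [42.2 49.9]
    -49 [ 93.5 100.2 107.3] [57.9 59. ]
    -43 [ 91.   98.  110.6] [53.  57.9]
    -37 [ 90.9  98.2 110.8] [52.5 53.6]
    -31 [ 90.8  96.8 110.8] [52.3 53.6]
    -25 [ 90.7  96.9 110.7] [52.3 53.6]
    -19 [ 90.7  96.5 110.4] [52.4 53.6]
R 1091 front x -61.5 y range [-111.9  -83.4] top z [42.2 58.2]
    -61 [-112.   -96.7  -83.7] [41.5 48.7]
    -55 [-86.3 -83.6 -82.9] [39.7 42. ]
    -49 [-105.   -97.6  -90.1] [57.8 59. ]
    -43 [-108.1  -94.7  -88.4] [53.2 58. ]
    -37 [-108.1  -95.1  -88.1] [52.4 53.7]
    -31 [-107.9  -93.3  -88. ] [52.4 53.6]
    -25 [-107.9  -95.5  -88. ] [52.3 53.6]
    -19 [-107.9  -99.4  -88. ] [52.4 53.6]
held 3843 front x -103.4 y range [-12.7  17.2] top z [54.3 58.3]
    -103 [-12.1   2.1  16.4] [50.3 57.5]
    -97 [-13.    2.5  17.6] [55.9 58.4]
    -91 [-12.9   2.5  17.4] [55.9 58.2]
    -85 [-17.1   2.5  22. ] [57.4 74.2]
    -79 [-7.7  2.5 12.3] [52.  73.2]
    -73 [-7.7  2.3 12.3] [51.9 69. ]
    -67 [-7.8  2.4 12.3] [51.8 57.5]
    -61 [-7.8  2.  12.2] [51.5 52.6]
    -55 [-7.5 -7.4 12.3] [73.9 74.8]
    -49 [-7.7  2.  12.5] [57.7 59. ]
    -43 [-8.2  2.4 13. ] [57.5 58.6]
```

The held peg is about 1 mm to +y and 1 mm low, square to the rail, with a gap of 41.7 mm. I correct and close in.

Emit:
{"op": "carry_out", "data": {"steps": [[[0, 0, 0, 0.01, -0.001, -0.0013, 0.1], [0, 0, 0, 0.022, -0.001, -0.0013, 0.1], [0, 0, 0, 0.032, -0.001, -0.0013, 0.1], [0, 0, 0, 0.038, -0.001, -0.0013, 0.1], [0, 0, 0, 0.038, -0.001, -0.0013, 0.1]]]}}

```text
t: 5.1
ee_pos: [564.5, -200.8, 122.2]
tcp_rot: [-0.701, 0.701, -0.093, 0.094]
force: [-0.4, -0.4, -1.3]
gripper_width: 0.213
```

Emit:
{"op": "carry_out", "data": {"steps": [[[0, 0, 0, 0.003, 0, 0, 0.1], [0, 0, 0, 0.006, 0, 0, 0.1], [0, 0, 0, 0.008, 0, 0, 0.1], [0, 0, 0, 0.01, 0, 0, 0.1], [0, 0, 0, 0.01, 0, 0, 0.1]]]}}

```text
t: 5.72
ee_pos: [573.3, -203.2, 122.0]
tcp_rot: [0.701, -0.701, 0.094, -0.093]
force: [-4.8, 2.2, 1.8]
gripper_width: 0.216
```

```bash
cat > chk.py <<'E'
from h import *
a=np.radians(-15.2);ex=np.array([np.cos(a),np.sin(a),0]);ey=np.array([-np.sin(a),np.cos(a),0])
goal(565.8,-202,119.7,-15.2)
s=snap('wrist');o=monitor.observe();print('push',o['force']@ex,'lat',o['force']@ey, 'tcp along',(o['ee_pos']-[565.8,-202,0])@ex,(o['ee_pos']-[565.8,-202,0])@ey)
P,u,v=cloud(s);d=P-[591.7,-209.,0];X=d@ex;Y=d@ey;Z=P[:,2]
for n,y0 in(('L',100),('R',-100),('held',0)):
    m=(abs(Y-y0)<25)&(X<-20)&(X>-140)&(Z>30)&(Z<65)
    x0=np.percentile(X[m],2);print(n,'front',x0.round(1))
    for xx in (x0+24,x0+30,x0+36):
        k=m&(abs(X-xx)<3)&(Z<56)
        if k.sum()>10: print('   ',xx.round(),np.percentile(Y[k],[1,99]).round(1),np.percentile(Y[k],[1,99]).mean().round(1),np.percentile(Z[k],[97]).round(1))
E
python3 chk.py
```

```text
t 5.72 turn [-0.01  0.   -0.08] shift [-0.0076  0.0023 -0.0008] pos [ 573.3 -203.2  122. ] F [-4.84  2.23  1.78] w 0.216 q6 -1.68
push -5.7317860561586835 lat 0.14297491576472068 tcp along 7.529008003222935 0.7982038198718291
L front -54.3
    -30.0 [ 90.7 110.9] 100.8 [53.7]
    -24.0 [ 90.8 110.8] 100.8 [53.7]
    -18.0 [ 90.8 111.1] 101.0 [53.7]
R front -54.0
    -30.0 [-107.9  -88. ] -97.9 [53.8]
    -24.0 [-107.9  -88. ] -97.9 [53.8]
    -18.0 [-107.7  -88.1] -97.9 [53.7]
held front -54.0
    -30.0 [-8.9 10.7] 0.9 [55.8]
    -24.0 [-9.  10.8] 0.9 [55.9]
    -18.0 [-9.1 10.8] 0.9 [55.8]
```

Emit:
{"op": "carry_out", "data": {"steps": [[[0, 0, 0, 0.002, 0, 0, 0.1], [0, 0, 0, 0.004, 0, 0, 0.1], [0, 0, 0, 0.005, 0, 0, 0.1], [0, 0, 0, 0.005, 0, 0, 0.1], [0, 0, 0, 0.005, 0, 0, 0.1]]]}}

```text
t: 6.4
ee_pos: [577.7, -204.4, 122.0]
tcp_rot: [0.701, -0.701, 0.094, -0.093]
force: [-8.4, 1.9, 5.1]
gripper_width: 0.215
```

```bash
cat >> chk.py <<'E'
for n,y0 in(('L',101),('R',-98),('held',1)):
    m=(abs(Y-y0)<20)&(X<-20)&(X>-140)&(Z>25)&(Z<70);x0=np.percentile(X[m],2)
    k=m&(X<x0+3.5);print(n,'front face z range',np.percentile(Z[k],[1,50,99]).round(1),'y',np.percentile(Y[k],[1,99]).round(1))
    k=m&(X>x0+4)&(X<x0+14)&(abs(Y-y0)<4);print('  head top',np.percentile(Z[k],[50,95]).round(1) if k.any() else None)
E
python3 chk.py; python3 -c "
from h import *
s=load('wrist');w=load('wrist');cv2.imwrite('pics/f.png',s['image'][180:480,:,::-1])"
```

```text
t 6.4 turn [-0.01  0.01 -0.14] shift [-0.0121  0.0023 -0.0008] pos [ 577.7 -204.4  122. ] F [-8.35  1.91  5.06] w 0.215 q6 -1.68
push -9.123337076642944 lat 0.10631497656242798 tcp along 12.067283796454296 0.8054510824425103
L front -49.9
    -26.0 [ 90.7 110.9] 100.8 [53.7]
    -20.0 [ 90.7 110.8] 100.8 [53.7]
R front -49.7
    -26.0 [-107.9  -88. ] -97.9 [53.8]
    -20.0 [-107.7  -87.9] -97.8 [53.7]
held front -49.6
    -26.0 [-8.8 10.7] 0.9 [55.8]
    -20.0 [-8.9 10.7] 0.9 [55.8]
L front face z range [33.3 50.9 58.8] y [ 86.  112.9]
  head top [58.2 59.3]
R front face z range [33.  50.7 58.4] y [-110.5  -83.3]
  head top [58.3 59.4]
held front face z range [34.9 53.5 60.8] y [-13.4  15. ]
  head top [60.6 61.6]
```

View pics/f.png

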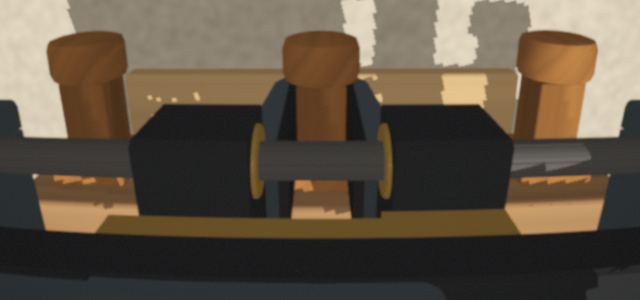

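Held peg head at (321,58), midway between the fitted heads (87,58) and (556,58). It is 2.3 mm high and 0.6 mm off sideways, both inside tolerance. I hold and check that it is steady.

Emit:
{"op": "carry_out", "data": {"steps": [[[0, 0, 0, 0, 0, 0, 0.1], [0, 0, 0, 0, 0, 0, 0.1], [0, 0, 0, 0, 0, 0, 0.1], [0, 0, 0, 0, 0, 0, 0.1], [0, 0, 0, 0, 0, 0, 0.1]]]}}

```text
t: 7.08
ee_pos: [577.7, -204.4, 122.0]
tcp_rot: [0.701, -0.701, 0.094, -0.093]
force: [-9.2, 2.9, 5.5]
gripper_width: 0.215
```

```bash
python3 chk.py | grep -v '   '
```

```text
t 7.08 turn [-0.01  0.01 -0.15] shift [-0.0121  0.0023 -0.0008] pos [ 577.7 -204.4  122. ] F [-9.16  2.89  5.46] w 0.215 q6 -1.68
push -9.587329418043414 lat 0.29889070846679683 tcp along 12.057373810875479 0.8188189188054722
L front -49.9
R front -49.7
held front -49.6
L front face z range [32.9 50.9 58.6] y [ 86.2 112.7]
  head top [58.3 59.4]
R front face z range [32.9 50.8 58.7] y [-110.3  -83.1]
  head top [58.3 59.4]
held front face z range [34.9 53.5 61. ] y [-13.4  15.1]
  head top [60.6 61.7]
```

```bash
python3 -c "
from bench import bot
print(bot.close_job())"
```

```text
the job is handed in; nothing more can be done
None
```

I picked the wooden peg out of the middle tray pocket and pressed its foot against the rail over the screw hole. I handed the job in while still gripping and pressing; no verdict was reported.

**Last checks, at 7.1 s:**
- **Push:** about 9.6 N along the rail's x, with the rail back about 12 mm.
- **Position:** the foot is about 0.6 mm off sideways and about 2.3 mm high, measured against the two fitted pegs.
- **Squareness:** I found no measurable tilt; the held peg lines up with the fitted pegs.
- **Grip:** opening 19.5 mm on the 20 mm waist, closed at a 40 N grip setting. Readings did not drift over the last 0.6 s hold.

**What disagreed:** the force reading also showed about 5.5 N upward on the tool, probably friction at the foot. That makes the total about 11 N, still inside the 6–14 N limits. The peg also ended about 2 mm higher than I aimed for; I left it, as it is within the 6 mm tolerance. A brief 8.7 N upward force while the fingers closed disappeared on lifting.

I took no final picture of the other parts. The arm was kept clear of the knob, bracket, screwdriver and jar.

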